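Close the bench caliper on the brass shaft

ROBOT

A 6-joint arm with a two-finger parallel gripper is mounted at the origin on the work surface. World frame = base frame: x ahead of the robot, y to its left, z up, the work surface at z = 0. Lengths are in m, angles in rad, forces in N, time in s.
With the tool pointing down it reaches from about 0.3 to 0.875 m from the base axis. Payload 6.4 kg.
Tool frame: the origin (TCP) lies on the centre line of the jaws, within the pads' length; the fingertips stand 11 mm ahead of it and the grasp point (between the pads) lies 8 mm behind it; y points along the fingers, z is the direction in which the jaws open and shut, and the axes are right-handed (so a half turn about y gives the same grasp; the last joint's range is limited). The gripper opens to 85 mm and grips with 20 to 120 N. Pads are 22 mm wide; open, the fingers measure 114 mm over their backs; the gripper's body (76 mm by 85 mm) begins 54 mm behind the grasp point. The pads swing forward as they close: fully open they stand 13 mm farther back than shut.
Start: joints at [1.01, 0.181, 1.607, -0, 1.354, -0.206], TCP at [0.2, 0.539, 0.242] pointing down, gripper open.
Joint ranges: [-2.99, 2.99], [-0.89, 2.07], [0.3, 2.58], [-1.14, 4.28], [0, 2.63], [-3.12, 3.12]. Speed limits (rad/s): [2.57, 2.57, 3.01, 3.14, 3.14, 3.14].

INTERFACE

Orientations are given as a unit quaternion [x, y, z, w].
In Python, from workcell import sensors, viewer, order gives the robot as it stands.
- The arm moves only by the shell command python3 -m handwheel 'ROWS' [FORCE]. ROWS is JSON, one flat list of numbers, 5 for each row, row after row: the opening, from 0 (shut) to 1 (fully open), then the shift along the tool's x, y, z in units of 40 mm (1.0 is 40 mm), then the turn about the tool's y in units of 5 degrees (1.0 is 5 degrees). A call has exactly 5 rows; each row shifts and turns the commanded pose from where the row before left it, along the tool's axes as they then stand; what a row does not reach is not made up. A row lasts 1/12 s, in which the tool goes at most 41.7 mm and 7.16 degrees, less where a joint would pass 70% of its speed; a pose out of reach is approached as far as the arm can. A call is refused whole if a number of a shift passes 1 or a number of a turn 1, either way. A call with a gripper value outside its range is refused whole. The fingers move at their own pace and stop on an object; FORCE is the grip in N (left out, the last holds). Time passes only in rows, so rows that do not move let the fingers close, or fill a call up. It gives the time, the measured TCP pose, the force and the opening at its end, in the units of the state.
- sensors.observe(): the state, without advancing time (a new reading comes with each control period).
- viewer.get_image(name): name is "side" or "top" or "wrist"; returns the picture (480x640x3 uint8, red, green, blue); there is no depth.
- viewer.calibration(name): a dict with "intrinsics" (3x3 intrinsics, pixels), "rvec" (rotation vector, rad) and "tvec" (3), from world to camera coordinates, as OpenCV has them. Camera axes: x right, y down, z forward; pixel columns grow to the right and rows downward; lengths in m; the calibration is good to about 2 mm. A picture is of the moment at which its call begins: read the wrist's pose just before it. calibration takes no time and is no camera call; for the wrist camera it gives the pose at the moment of the call.
- order.job_done(): hands the job in, once; it reports no verdict.
The state is a dict: "time": time; "q": joint angles; "joint_velocities": joint speeds; "effort": joint torques, N m; "eef_pos": TCP position; "orientation": TCP orientation; "contact_force": force on the tool from outside, world axes, zero at the start; "moment": the same for the moment, N m; "width": opening from 0.0 (shut) to 1.0 (fully open).
Only numpy, scipy, OpenCV 4.12 (cv2) and the standard library are available. Lean on these libraries where they do the work, as an engineer would, in place of code of your own. Each camera call takes 0.05 s, during which the arm holds its last target.

TASK

Stand the stepped brass shaft upright, wide end down, on the bed of the bench caliper, between its open jaws and in the middle of the bed's width. Then slide the moving jaw shut on it by the red tab until the spring-loaded anvil opposite registers the contact, pushed in about half of its travel, and let go so that the jaws stay closed on the shaft.

Things in the scene. Friction and masses are not known exactly. Their poses are not given: they have to be found in the camera images.
- brass_shaft: Turned brass stepped shaft to be measured, standing loose on the bench: round, 28 mm diameter up to 30 mm over its foot, then 20 mm diameter to its top at 75 mm; about 0.27 kg. Origin at the centre of its foot, z along its axis. Bystanders 95 mm or more away (centres): a steel and a black plastic shaft of the same shape, and a square brass stepped block 28 x 28 x 55 mm.
- gauge: Bench caliper, fixed: dark bed 70 mm wide (x), along y from -125 to 185 mm, flat top at z = 20 mm; origin on the bench under its centre line, its y within 20 degrees of world y. Blue jaw closes towards +y: flat face 50 wide, to z = 65, at y = -40 mm + joint jaw. Steel anvil: flat face 44 wide, to z = 63, at y = 80 mm + joint anvil. Grey head behind it, y = 110 to 165, 60 wide, to z = 80 mm.
- jaw (a joint): Blue moving jaw: m slid shut, 0 (open, jaws 120 mm apart) to 0.115; starts at 0 to 0.03. Stiff (6 N), stays where left; pushes the standing shaft ahead of it. At 0.092 it pins the shaft against the resting anvil. Red tab on top to pinch or push: 24 (caliper x) by 14 mm (y), z = 65 to 110 mm, centre at caliper x = 0, y = -82 mm + this value. Jaw body reaches 55 mm back from its face.
- anvil (a joint): Spring-loaded steel anvil plate in front of the grey head: how far it is pushed into the head, in m, 0 (at rest) to 0.020 (end stop). Light spring, 0.9 N at rest to 3.1 N at the stop; springs back when unloaded. A white pin sticks out of the back of the head by the same amount plus 3 mm.

How it is judged:
By the outcome, as a careful person would: the job done as asked, in the order asked, and still so for the second after the job is handed in, with the robot touching nothing.
It also fails if it takes over 48 s, if anything falls off the work surface, if the arm or the gripper's body presses on something with over 40 N, if the wrist force passes 120 N, or if a joint passes its speed limit or range.

## Working session

There is one attempt and no reset: what is moved stays moved. The work goes in short steps, Python scripts to look and compute and a shell command to move; the robot and the scene stay as the last step left them, time stands still between calls to the robot, and variables do not carry over. Pictures are saved under pics/ and viewed, and the job is handed in when it is done.

```bash
ls; mkdir -p pics; python3 - <<'E'
from workcell import sensors, viewer
import cv2
print(sensors.observe())
for n in ("side","top","wrist"):
    c=viewer.calibration(n); print(n,c)
    cv2.imwrite(f"pics/{n}0.png",viewer.get_image(n)[:,:,::-1])
E
```

```text
pics
{'time': 0.0, 'q': array([ 1.00967677e+00,  1.81541560e-01,  1.60799771e+00,  2.73152936e-05,
        1.35379119e+00, -2.06353704e-01]), 'joint_velocities': array([ 0.00110423,  0.0018811 , -0.00114031,  0.00072972,  0.0003241 ,
       -0.00112557]), 'effort': array([-3.11750264e-04, -4.44854236e+01, -3.51347852e+01, -2.28974686e-04,
        8.62399262e-03,  8.33200772e-06]), 'eef_pos': array([0.19945784, 0.53873825, 0.24138881]), 'orientation': array([ 0.69657703, -0.12501272,  0.12453518, -0.69544464]), 'contact_force': array([-0.20368893,  0.24736291,  0.22700561]), 'moment': array([-0.01158327, -0.02833642,  0.02158553]), 'width': 0.9993868320555093}
side {'intrinsics': array([[528.4037227 ,   0.        , 316.24572649],
       [  0.        , 528.4037227 , 239.50526748],
       [  0.        ,   0.        ,   1.        ]]), 'rvec': array([ 2.14204794, -1.016527  ,  0.41100889]), 'tvec': array([-0.40215248,  0.27280504,  0.51451787])}
top {'intrinsics': array([[517.62263063,   0.        , 321.43661205],
       [  0.        , 517.62263063, 235.44116535],
       [  0.        ,   0.        ,   1.        ]]), 'rvec': array([ 2.10865853, -2.14381797,  0.18843775]), 'tvec': array([-0.04109633,  0.49604389,  0.85189311])}
wrist {'intrinsics': array([[415.28679069,   0.        , 323.57240879],
       [  0.        , 415.28679069, 242.38193891],
       [  0.        ,   0.        ,   1.        ]]), 'rvec': array([-2.3777245 , -1.65657395, -0.23461126]), 'tvec': array([-0.57512138, -0.03825548,  0.37906506])}
```

View pics/side0.png

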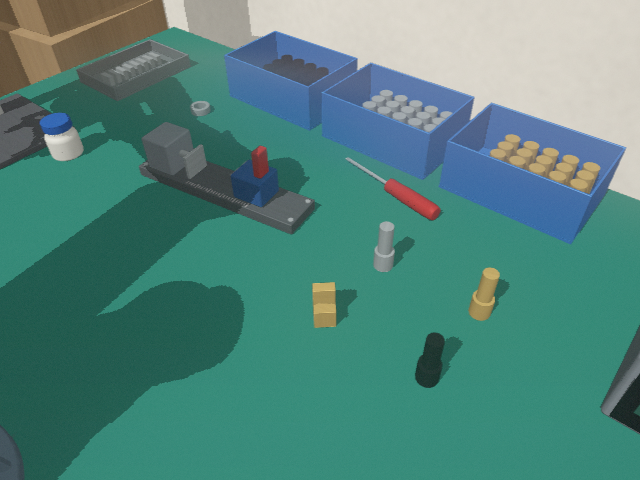

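View pics/top0.png

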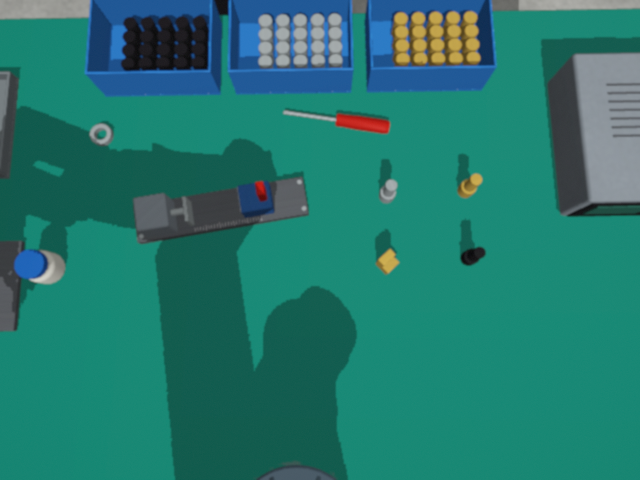

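View pics/wrist0.png

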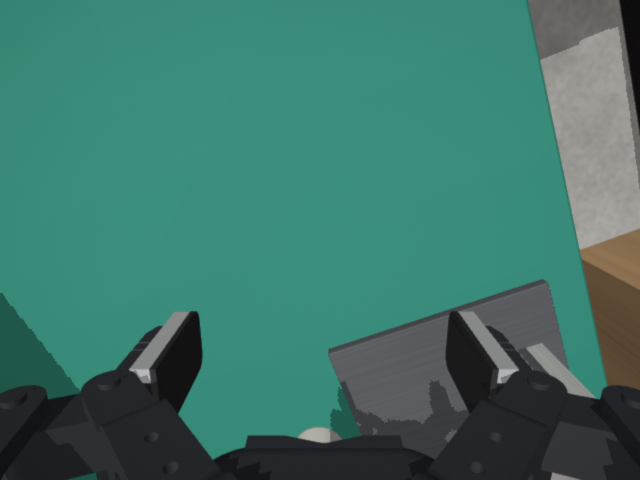

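The top view shows the brass shaft at about (470,187), the caliper at about (135–308, 180–240) with the red tab at (261,190), and the other shafts to the sides. The side view shows the brass shaft's foot at about (481,312) and its top at (490,273). Next I'll zoom in to measure these.

```bash
cat > h.py <<'E'
import numpy as np, cv2
from workcell import viewer
def cal(n):
    c=viewer.calibration(n); R=cv2.Rodrigues(np.array(c["rvec"]))[0]; return np.array(c["intrinsics"]),R,np.array(c["tvec"])
def ray(c,uv):
    K,R,t=c; d=R.T@np.linalg.inv(K)@np.array([uv[0],uv[1],1.]); return -R.T@t,d
def onz(c,uv,z):
    o,d=ray(c,uv); return o+d*(z-o[2])/d[2]
def tri(c1,u1,c2,u2):
    o1,d1=ray(c1,u1);o2,d2=ray(c2,u2); d1/=np.linalg.norm(d1);d2/=np.linalg.norm(d2)
    s=np.linalg.lstsq(np.c_[d1,-d2],o2-o1,rcond=None)[0]
    a=o1+s[0]*d1;b=o2+s[1]*d2; return (a+b)/2,np.linalg.norm(a-b)
def proj(c,p):
    K,R,t=c; q=K@(R@np.array(p)+t); return q[:2]/q[2]
E
python3 - <<'E'
import cv2
t=cv2.imread("pics/top0.png");s=cv2.imread("pics/side0.png")
cv2.imwrite("pics/c1.png",cv2.resize(t[165:255,125:315],None,fx=4,fy=4,interpolation=cv2.INTER_CUBIC))
cv2.imwrite("pics/c2.png",cv2.resize(t[160:220,440:510],None,fx=8,fy=8,interpolation=cv2.INTER_CUBIC))
cv2.imwrite("pics/c3.png",cv2.resize(s[110:240,130:320],None,fx=4,fy=4,interpolation=cv2.INTER_CUBIC))
from h import *
T=cal("top");S=cal("side")
for n,im,c,b in(("top",t,T,(450,165,500,205)),("side",s,S,(460,255,510,330))):
    h=cv2.cvtColor(im,cv2.COLOR_BGR2HSV); m=cv2.inRange(h,(12,110,90),(30,255,255))
    x0,y0,x1,y1=b; mm=m[y0:y1,x0:x1]; ys,xs=np.nonzero(mm); print(n,xs.min()+x0,xs.max()+x0,ys.min()+y0,ys.max()+y0)
    m2=cv2.inRange(h,(0,170,80),(8,255,255)); x0,y0,x1,y1=(240,140,280,210); ys,xs=np.nonzero(m2[y0:y1,x0:x1]); print("red",xs.min()+x0,xs.max()+x0,ys.min()+y0,ys.max()+y0)
E
```

```text
top 458 481 174 196
red 256 264 182 199
side 469 498 268 319Traceback (most recent call last):
  File "<stdin>", line 11, in <module>
    return umr_minimum(a, axis, None, out, keepdims, initial, where)
ValueError: zero-size array to reduction operation minimum which has no identity
```

View pics/c1.png

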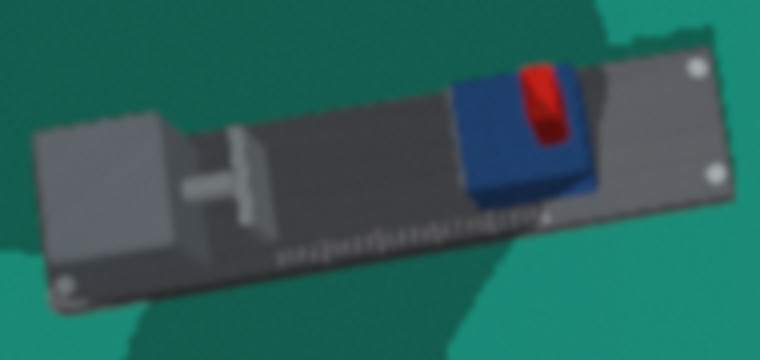

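View pics/c2.png

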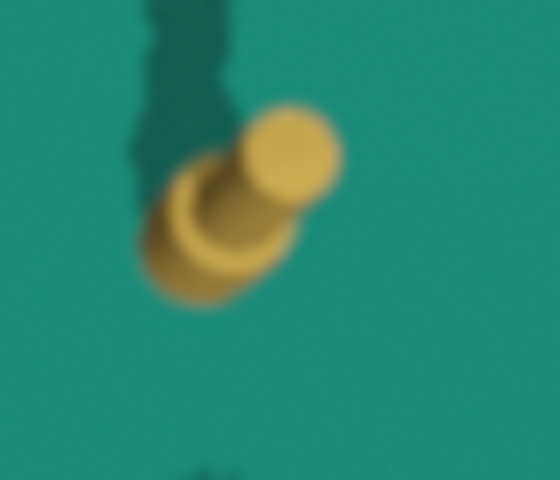

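View pics/c3.png

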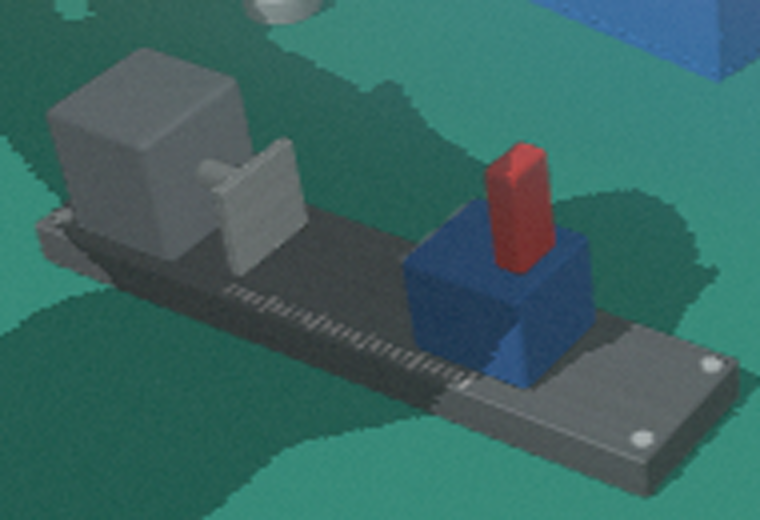

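```bash
python3 - <<'E'
from h import *
T=cal("top");S=cal("side")
tp=lambda u,v:(125+(u-1.5)/4,165+(v-1.5)/4)
sp=lambda u,v:(130+(u-1.5)/4,110+(v-1.5)/4)
P={}
for n,a,b,z in(("B1",(697,67),(711,364),.02),("B2",(716,174),(642,438),.02),("B3",(65,285),(62,215),.02),("tabtop",(535,72),(531,152),.11)):
    p,e=tri(T,tp(*a),S,sp(*b)); P[n]=p; print(n,p.round(4),round(e,4),"top z",onz(T,tp(*a),z).round(4),"side z",onz(S,sp(*b),z).round(4))
for n,a in (("c1",(712,48)),("c2",(733,198))): print(n,onz(T,tp(*a),.02).round(4))
p,e=tri(T,(475.9,178.9),S,(490,273)); print("shaft top",p.round(4),e, onz(T,(475.9,178.9),.075).round(4),onz(S,(490,273),.075).round(4))
# shaft extremes in side: foot disc
print(proj(S,[p[0],p[1],0]),proj(T,[p[0],p[1],0]))
Z={k:onz(T,tp(*a),.02)*.5+onz(S,sp(*b),.02)*.5 for k,a,b in(("B1",(697,67),(711,364)),("B2",(716,174),(642,438)),("B3",(65,285),(62,215)))}
d=Z["B3"]-Z["B2"]; print("len",np.linalg.norm(d),np.linalg.norm(Z["B1"]-Z["B2"]))
y=d[:2]/np.linalg.norm(d[:2]); x=np.array([y[1],-y[0]])
w=(Z["B1"]-Z["B2"])[:2]; print("perp check",w@x,w@y,"yaw deg",np.degrees(np.arctan2(-y[0],y[1])))
mid=(Z["B1"]+Z["B2"])[:2]/2; L=np.linalg.norm(d[:2])
O=mid+y*(L/2-30e-3); print("origin",O, "mid",mid)
for n,uv,c,z in (("c1",tp(712,48),T,.02),("c2",tp(733,198),T,.02),("c2s",sp(648,465),S,.02),("c1s",sp(738,360),S,.02),("tab",tp(535,72),T,.11),("tabs",sp(531,152),S,.11),("jawfaceR",tp(452,88),T,.065),("jawfaceL",tp(468,190),T,.065),("anvilR",tp(240,128),T,.063),("head c",tp(33,132),T,.08),("headc2",tp(48,262),T,.08),("headc3",tp(172,244),T,.08)):
    q=onz(c,uv,z)[:2]-O; print(n,(q@x*1e3).round(1),(q@y*1e3).round(1))
E
```

```text
B1 [ 0.5994 -0.0092  0.0193] 0.0023 top z [ 0.6001 -0.0099  0.02  ] side z [ 0.5977 -0.0093  0.02  ]
B2 [ 0.5494 -0.0175  0.0198] 0.0019 top z [ 0.5502 -0.0181  0.02  ] side z [ 0.5484 -0.0172  0.02  ]
B3 [0.5031 0.2735 0.0193] 0.0032 top z [0.5044 0.2725 0.02  ] side z [0.5013 0.2733 0.02  ]
tabtop [0.5736 0.0533 0.1051] 0.0016 top z [0.5729 0.0523 0.11  ] side z [0.5679 0.0482 0.11  ]
c1 [ 0.609  -0.0168  0.02  ]
c2 [ 0.539  -0.0256  0.02  ]
shaft top [ 0.583  -0.3137  0.0733] 0.002074208054760329 [ 0.5832 -0.314   0.075 ] [ 0.5803 -0.3135  0.075 ]
[479.03284502 311.08235404] [463.97129401 190.63375126]
len 0.29423585560871574 0.05026029631750482
perp check 0.050260240662358076 7.479629159233552e-05 yaw deg 9.086143961696946
origin [0.5556097  0.10204005] mid [ 0.57410487 -0.01360828]
c1 33.9 -125.8
c2 -36.5 -123.4
c2s -37.5 -126.7
c1s 31.2 -124.5
tab 9.2 -51.9
tabs 3.6 -55.1
jawfaceR 22.2 -12.1
jawfaceL -23.5 -12.3
anvilR 21.2 80.6
head c 29.6 163.0
headc2 -27.1 163.0
headc3 -28.6 111.1
```

The bed bolts come out at z≈0.0195. The bed width, head and anvil all match the given sizes: origin (0.5556, 0.102), yaw 9.1°, jaw ≈0.028. The shaft's top is at z≈0.074, which fits. Next step: work out the moves.

```bash
cat > g.py <<'E'
import numpy as np, sys
from scipy.spatial.transform import Rotation as Ro
from workcell import sensors
O=np.array([.5556,.1020]); a=np.radians(9.09); gx=np.array([np.cos(a),np.sin(a)]); gy=np.array([-np.sin(a),np.cos(a)])
def G(x,y,z): return np.r_[O+gx*x+gy*y,z]
def st(): 
    s=sensors.observe(); return s,np.array(s["eef_pos"]),Ro.from_quat(s["orientation"]).as_matrix()
def go(target,axis=None):
    s,p,R=st()
    d=np.array(target)-p
    print("t",round(s["time"],2),"tcp",p.round(4),"F",np.round(s["contact_force"],1),"w",round(s["width"],3),"q6",round(s["q"][5],2))
    print("tool y",R[:,1].round(3),"tool z",R[:,2].round(3),"d world mm",(d*1e3).round(1),"units now",(R.T@d/.04).round(3))
    if axis is not None:
        ax=np.r_[axis,0]
        for s_ in(1,-1):
            v=R.T@(ax*s_); th=np.degrees(np.arctan2(v[0],v[2])); R2=R@Ro.from_euler('y',th,degrees=True).as_matrix()
            print("turn deg",th.round(2),"units",(th/5).round(3),"shift after turn",(R2.T@d/.04).round(3))
E
python3 - <<'E'
from g import *
# shaft grasp: grasp z .055 -> tcp .047
go([.5825,-.3137,.16],gx)
E
```

```text
t 0.15 tcp [0.1995 0.5388 0.2416] F [0.9 0.3 0.2] w 0.997 q6 -0.21
tool y [-0.001 -0.001 -1.   ] tool z [ 0.347  0.938 -0.001] d world mm [ 383.  -852.5  -81.6] units now [ 16.383   2.058 -16.657]
turn deg 60.58 units 12.116 shift after turn [22.556  2.058  6.089]
turn deg -119.42 units -23.884 shift after turn [-22.556   2.058  -6.089]
```

```bash
python3 -m handwheel '[1,0.64,0,-0.62,1, 1,0.7,0,-0.56,1, 1,0.75,0,-0.5,1, 1,0.8,0,-0.43,1, 1,0.83,0,-0.36,1]' 40
python3 -m handwheel '[1,0.86,0,-0.28,1, 1,0.88,0,-0.2,1, 1,0.9,0,-0.12,1, 1,0.9,0,-0.05,1, 1,0.9,0,0.03,1]'
python3 - <<'E'
from g import *
go([.5825,-.3137,.16],gx)
E
```

```text
time: 0.57
eef_pos: [0.2789, 0.3759, 0.242]
orientation: [0.652, -0.274, 0.274, -0.652]
contact_force: [-0.0, -0.0, -0.2]
width: 1.0
time: 0.98
eef_pos: [0.3603, 0.2144, 0.2423]
orientation: [-0.577, 0.408, -0.408, 0.577]
contact_force: [1.2, 0.1, 0.4]
width: 1.001
t 0.98 tcp [0.3603 0.2144 0.2423] F [1.2 0.1 0.4] w 1.001 q6 -0.09
tool y [ 0.  0. -1.] tool z [0.943 0.333 0.   ] d world mm [ 222.2 -528.1  -82.3] units now [14.299  2.058  0.844]
turn deg 10.35 units 2.07 shift after turn [13.915  2.058  3.398]
turn deg -169.65 units -33.93 shift after turn [-13.915   2.058  -3.398]
```

```bash
python3 -m handwheel '[0.8,0.93,0,0.1,1, 0.8,0.92,0,0.17,1, 0.8,0.92,0,0.22,0.07, 0.8,0.92,0,0.22,0, 0.8,0.92,0,0.22,0]'
python3 -m handwheel '[0.8,0.92,0,0.22,0, 0.8,0.92,0,0.22,0, 0.8,0.92,0,0.22,0, 0.8,0.92,0,0.22,0, 0.8,0.92,0,0.22,0]'
python3 -m handwheel '[0.8,0.92,0,0.22,0, 0.8,0.92,0,0.22,0, 0.7,0.6,0.2,0.2,0, 0.7,0.3,0.3,0.1,0, 0.7,0,0.3,0,0]'
python3 - <<'E'
from g import *
go([.5825,-.3137,.16],gx)
from workcell import viewer; import cv2
cv2.imwrite("pics/w1.png",viewer.get_image("wrist")[:,:,::-1])
from h import *
W=cal("wrist")
for z in(0,.03,.075): print(proj(W,[.5825,-.3137,z]))
E
```

```text
time: 1.4
eef_pos: [0.4366, 0.0421, 0.2423]
orientation: [-0.539, 0.458, -0.458, 0.539]
contact_force: [1.4, 0.6, 0.5]
width: 0.797
time: 1.82
eef_pos: [0.5099, -0.1324, 0.242]
orientation: [-0.539, 0.458, -0.458, 0.539]
contact_force: [-0.3, 0.2, 1.1]
width: 0.8
time: 2.23
eef_pos: [0.5573, -0.2369, 0.2096]
orientation: [0.538, -0.458, 0.459, -0.538]
contact_force: [-0.4, 0.4, 1.2]
width: 0.699
t 2.23 tcp [ 0.5573 -0.2369  0.2096] F [-0.4  0.4  1.2] w 0.699 q6 -0.76
tool y [ 0.001 -0.001 -1.   ] tool z [0.987 0.159 0.001] d world mm [ 25.2 -76.8 -49.6] units now [1.995 1.241 0.316]
turn deg 0.07 units 0.015 shift after turn [1.995 1.241 0.318]
turn deg -179.93 units -35.985 shift after turn [-1.995  1.241 -0.318]
[338.355453  303.5159216]
[339.49399676 318.91811035]
[341.61811087 347.65306758]
```

View pics/w1.png

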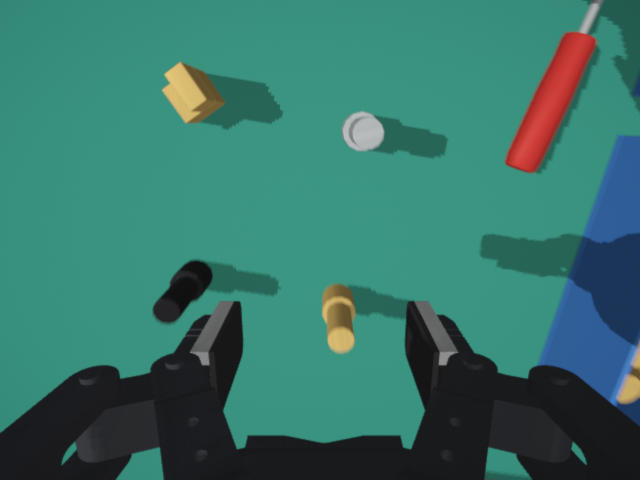

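The shaft's top shows at (341,340) in the wrist view, against a prediction of (342,348). That is about 3 mm off along tool x, so I'll aim for y=-0.312.

```bash
python3 -m handwheel '[0.7,0.6,0.2,0.1,0, 0.7,0.6,0.3,0.1,0, 0.7,0.45,0.3,0.08,0, 0.7,0.3,0.3,0.04,0, 0.7,0,0.14,0,0]'
python3 - <<'E'
from g import *
go([.5825,-.312,.047],gx)
from workcell import viewer; import cv2
cv2.imwrite("pics/w2.png",viewer.get_image("wrist")[:,:,::-1])
from h import *
W=cal("wrist")
for z in(0,.03,.075): print(proj(W,[.5825,-.312,z]))
E
```

```text
time: 2.7
eef_pos: [0.5811, -0.309, 0.1587]
orientation: [0.539, -0.459, 0.457, -0.539]
contact_force: [-1.8, 0.6, 0.2]
width: 0.699
t 2.7 tcp [ 0.5811 -0.309   0.1587] F [-1.8  0.6  0.2] w 0.699 q6 -0.83
tool y [-0.002  0.001 -1.   ] tool z [ 0.987  0.161 -0.002] d world mm [   1.4   -3.  -111.7] units now [0.085 2.791 0.028]
turn deg 0.19 units 0.038 shift after turn [0.085 2.791 0.029]
turn deg -179.81 units -35.962 shift after turn [-0.085  2.791 -0.029]
[323.5461207  231.97815393]
[323.42135928 243.63016763]
[323.17496696 266.64182212]
```

View pics/w2.png

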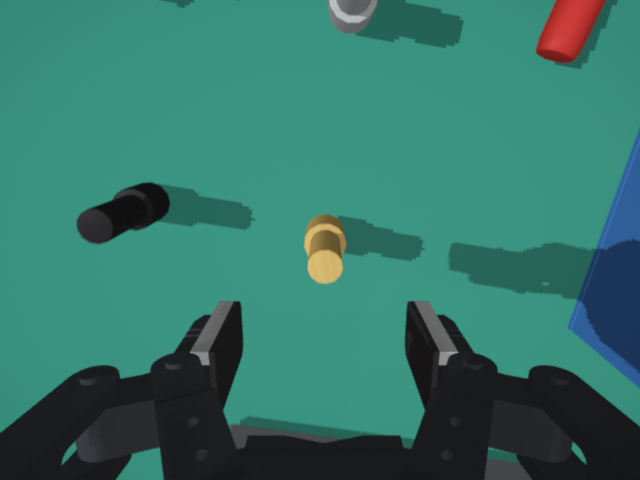

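The shaft's top is at (325,266) against a prediction of (323,267), which agrees. Descending to grip.

```bash
python3 -m handwheel '[0.7,0.04,0.6,0.03,0, 0.7,0.04,0.7,0.02,0, 0.7,0,0.7,0,0, 0.7,0,0.5,0,0, 0.7,0,0.29,0,0]'
python3 -m handwheel '[0.7,0,0,0,0, 0.15,0,0,0,0, 0.15,0,0,0,0, 0.15,0,0,0,0, 0.15,0,0,0,0]' 40
python3 -m handwheel '[0.1,0,0,0,0, 0.05,0,0,0,0, 0.05,0,0,0,0, 0.05,0,0,0,0, 0.05,0,0,0,0]' 40
python3 - <<'E'
from g import *
go(G(0,58,.187),gx)
from workcell import viewer; import cv2
cv2.imwrite("pics/w3.png",viewer.get_image("wrist")[:,:,::-1])
E
```

```text
time: 3.17
eef_pos: [0.5828, -0.3086, 0.0467]
orientation: [-0.539, 0.459, -0.456, 0.539]
contact_force: [0.5, 0.6, 0.0]
width: 0.696
time: 3.58
eef_pos: [0.5854, -0.3124, 0.0515]
orientation: [0.539, -0.457, 0.459, -0.539]
contact_force: [-1.4, 0.7, 5.0]
width: 0.213
time: 4.0
eef_pos: [0.5854, -0.3125, 0.0515]
orientation: [-0.539, 0.457, -0.459, 0.539]
contact_force: [-1.5, 1.1, 7.1]
width: 0.216
t 4.0 tcp [ 0.5854 -0.3125  0.0515] F [-1.5  1.1  7.1] w 0.216 q6 -0.83
tool y [ 0.003 -0.002 -1.   ] tool z [0.987 0.162 0.002] d world mm [-9193.  57686.1   135.5] units now [-1460.323    -6.742     6.622]
turn deg 0.22 units 0.045 shift after turn [-1.460337e+03 -6.742000e+00  9.160000e-01]
turn deg -179.78 units -35.955 shift after turn [ 1.460337e+03 -6.742000e+00 -9.160000e-01]
```

View pics/w3.png

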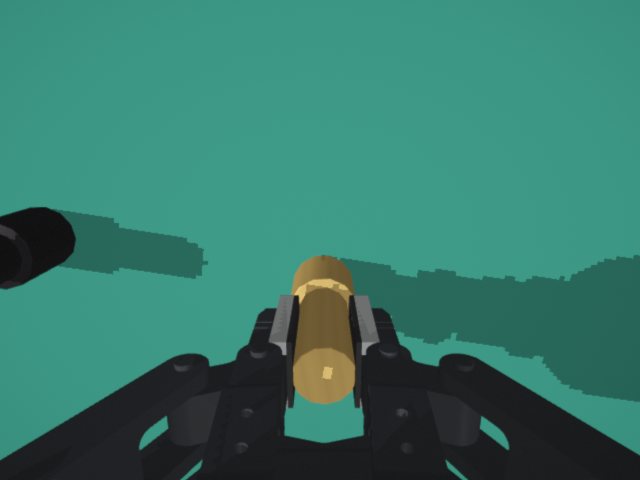

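The fingers closed on the narrow part (width 0.216 ≈ 18–20 mm), and the image shows the shaft straight between the pads. Lifting it straight up now.

```bash
python3 -m handwheel '[0.05,0,-0.1,0,0, 0.05,0,-0.4,0,0, 0.05,0,-0.8,0,0, 0.05,0,-0.8,0,0, 0.05,0,-0.8,0,0]'
python3 - <<'E'
from g import *
go(G(0,.058,.17),gx)
from workcell import viewer; import cv2
t=viewer.get_image("top")[:,:,::-1];s=viewer.get_image("side")[:,:,::-1]
cv2.imwrite("pics/t4.png",np.hstack([cv2.resize(t[100:260,400:560],(400,400)),cv2.resize(s[180:340,420:580],(400,400))]))
E
```

```text
time: 4.47
eef_pos: [0.5837, -0.3111, 0.1658]
orientation: [-0.539, 0.458, -0.457, 0.539]
contact_force: [1.0, -0.7, -2.2]
width: 0.216
t 4.47 tcp [ 0.5837 -0.3111  0.1658] F [ 1.  -0.7 -2.2] w 0.216 q6 -0.83
tool y [-0.001  0.001 -1.   ] tool z [ 0.987  0.162 -0.001] d world mm [-37.3 470.4   4.2] units now [-11.755  -0.09    0.984]
turn deg 0.23 units 0.045 shift after turn [-11.759  -0.09    0.937]
turn deg -179.77 units -35.955 shift after turn [11.759 -0.09  -0.937]
```

View pics/t4.png

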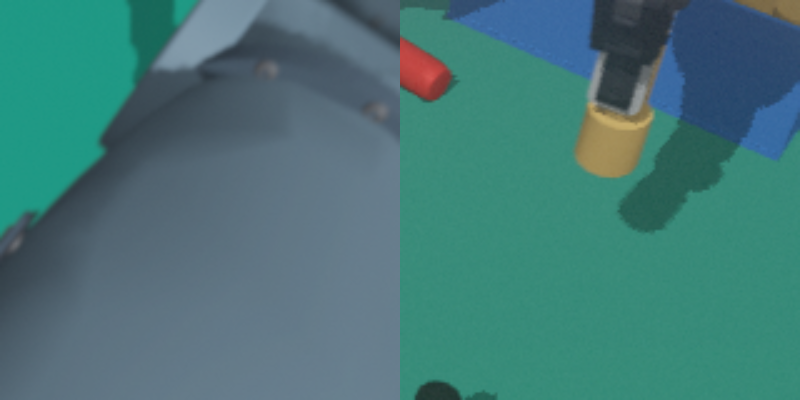

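```bash
python3 - <<'E'
from h import *
S=cal("side")
for z in(.105,.11,.115,.12,.125):
    th=np.linspace(0,6.28,60); f=lambda r,zz:np.array([proj(S,[.5837+r*np.cos(a),-.3111+r*np.sin(a),zz]) for a in th])
    e=f(.014,z);s=f(.014,z+.03); cr=lambda p:((p[0]-420)*2.5+400,(p[1]-180)*2.5)
    print(z,"foot x",[round(v) for v in (cr(e.min(0))+cr(e.max(0)))],"step",[round(v) for v in (cr(s.min(0))+cr(s.max(0)))])
E
```

```text
0.105 foot x [556, 161, 618, 204] step [569, 114, 634, 157]
0.11 foot x [558, 154, 621, 196] step [572, 106, 636, 149]
0.115 foot x [560, 146, 623, 189] step [574, 98, 639, 140]
0.12 foot x [563, 138, 626, 181] step [576, 90, 642, 132]
0.125 foot x [565, 130, 628, 173] step [579, 81, 645, 124]
```

```bash
python3 -m handwheel '[0.05,-0.4,-0.3,0.05,0, 0.05,-0.8,-0.5,0.08,0, 0.05,-0.9,-0.2,0.08,0, 0.05,-0.9,0,0.08,0, 0.05,-0.9,0,0.08,0]'
python3 -m handwheel '[0.05,-0.9,0,0.08,0, 0.05,-0.9,0,0.08,0, 0.05,-0.9,0,0.08,0, 0.05,-0.9,0,0.08,0, 0.05,-0.9,0,0.08,0]'
python3 -m handwheel '[0.05,-0.9,0,0.08,0, 0.05,-0.9,0,0.08,0, 0.05,-0.6,0,0.06,0, 0.05,-0.3,0,0,0, 0.05,0,0,0,0]'
python3 - <<'E'
from g import *
go(G(0,.058,.10),gx)
from workcell import viewer; import cv2
t=viewer.get_image("top")[:,:,::-1];s=viewer.get_image("side")[:,:,::-1]
cv2.imwrite("pics/t5.png",s); cv2.imwrite("pics/w5.png",viewer.get_image("wrist")[:,:,::-1])
E
```

```text
time: 4.98
eef_pos: [0.5731, -0.1539, 0.205]
orientation: [-0.539, 0.458, -0.458, 0.539]
contact_force: [-0.1, 0.4, -1.9]
width: 0.213
time: 5.4
eef_pos: [0.5591, 0.0267, 0.2041]
orientation: [0.539, -0.458, 0.457, -0.539]
contact_force: [0.6, 0.1, -2.4]
width: 0.215
time: 5.82
eef_pos: [0.5502, 0.1354, 0.2041]
orientation: [0.54, -0.457, 0.456, -0.539]
contact_force: [-0.0, 0.5, -2.6]
width: 0.218
t 5.82 tcp [0.5502 0.1354 0.2041] F [-0.   0.5 -2.6] w 0.218 q6 -0.13
tool y [-0.002  0.001 -1.   ] tool z [ 0.986  0.165 -0.002] d world mm [  -3.8   23.9 -104.1] units now [-0.603  2.603  0.009]
turn deg 0.42 units 0.085 shift after turn [-0.603  2.603  0.005]
turn deg -179.58 units -35.915 shift after turn [ 0.603  2.603 -0.005]
```

View pics/t5.png

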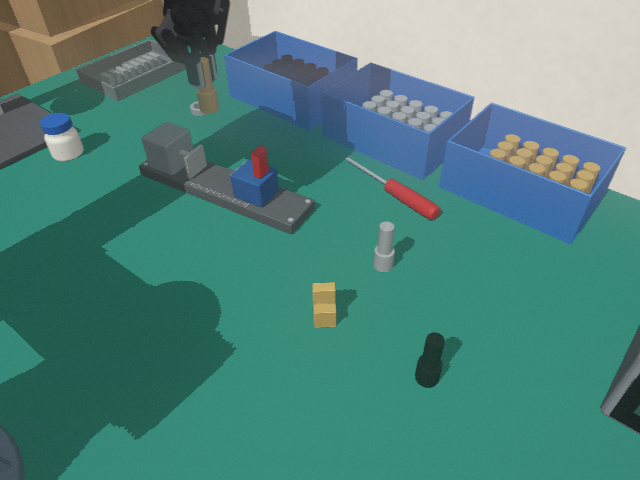

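View pics/w5.png

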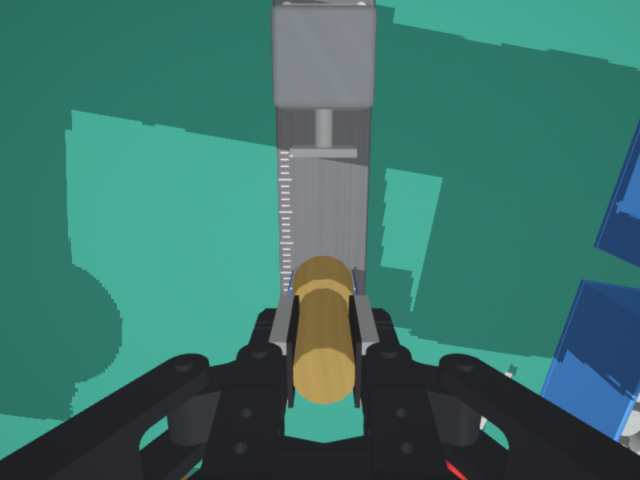

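The shaft is held upright and centred over the bed: shaft at col 323, bed 275–372, anvil 290–357. I'll check the anvil's location with the wrist camera.

```bash
python3 - <<'E'
from g import *
from h import *
W=cal("wrist")
for n,uv,z in(("anv face top",(323,157),.063),("head front L",(275,107),.08),("head fr R",(375,107),.08),("bedL",(277,255),.02),("bedR",(365,255),.02)):
    q=onz(W,uv,z)[:2]-O; print(n,(q@gx*1e3).round(1),(q@gy*1e3).round(1))
s,p,R=st(); print("tcp",((p[:2]-O)@gx*1e3).round(1),((p[:2]-O)@gy*1e3).round(1))
for z in(.2241,.179): print(proj(W,[p[0],p[1],z]))
E
```

```text
anv face top 1.6 79.2
head front L -26.7 109.4
head fr R 32.1 109.6
bedL -35.0 -1.7
bedR 35.5 -1.3
tcp 0.6 30.3
[318.05577943 362.73650966]
[319.49585573 301.53574601]
```

```bash
python3 -m handwheel '[0.05,-0.3,0.3,0.02,0, 0.05,-0.32,0.6,0,0, 0.05,0,0.7,0,0, 0.05,0,0.7,0,0, 0.05,0,0.4,0,0]'
python3 -m handwheel '[0.05,0,0.15,0,0, 0.05,0,0,0,0, 0.05,0,0,0,0, 0.05,0,0,0,0, 0.05,0,0,0,0]'
python3 - <<'E'
from g import *
go(G(0,.058,.0715),gx)
s,p,R=st(); print("tcp",((p[:2]-O)@gx*1e3).round(1),((p[:2]-O)@gy*1e3).round(1))
from workcell import viewer; import cv2
s=viewer.get_image("side")[:,:,::-1]
cv2.imwrite("pics/s6.png",cv2.resize(s[90:240,130:330],(800,600),interpolation=cv2.INTER_CUBIC))
E
```

```text
time: 6.38
eef_pos: [0.5462, 0.1567, 0.0931]
orientation: [0.54, -0.459, 0.457, -0.537]
contact_force: [-1.5, -0.5, -2.9]
width: 0.215
time: 6.8
eef_pos: [0.5496, 0.1575, 0.0928]
orientation: [-0.538, 0.457, -0.459, 0.54]
contact_force: [0.2, -0.7, -2.9]
width: 0.22
t 6.8 tcp [0.5496 0.1575 0.0928] F [ 0.2 -0.7 -2.9] w 0.22 q6 -0.09
tool y [ 0.003  0.    -1.   ] tool z [0.987 0.162 0.003] d world mm [ -3.2   1.8 -21.3] units now [-0.057  0.532 -0.073]
turn deg 0.21 units 0.043 shift after turn [-0.057  0.532 -0.073]
turn deg -179.79 units -35.957 shift after turn [0.057 0.532 0.073]
tcp 2.9 55.7
```

View pics/s6.png

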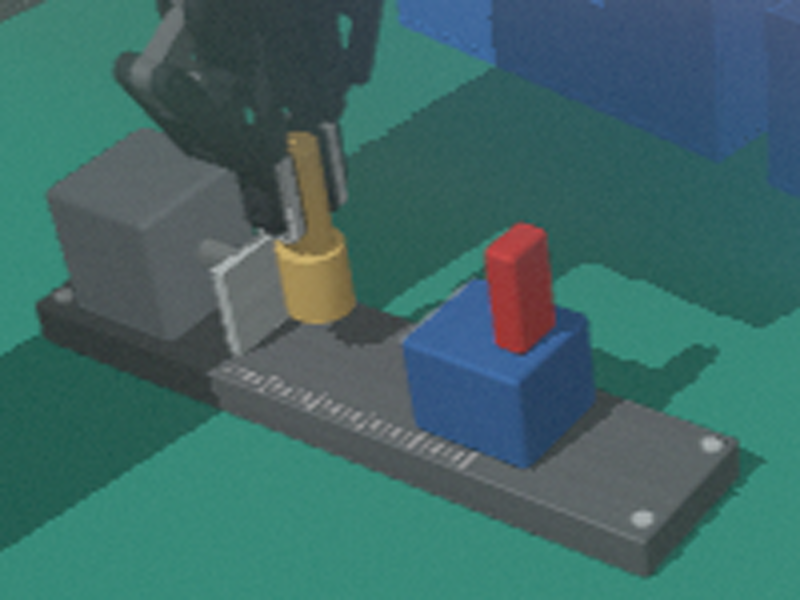

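```bash
python3 -m handwheel '[0.05,0,0.2,-0.02,0, 0.05,0,0.15,0,0, 0.05,0,0.08,0,0, 0.05,0,0.03,0,0, 0.05,0,0,0,0]'
python3 -m handwheel '[0.05,0,0.04,0,0, 0.05,0,0.04,0,0, 0.05,0,0,0,0, 0.05,0,0,0,0, 0.05,0,0,0,0]'
python3 - <<'E'
from g import *
from workcell import viewer; import cv2
for i in range(3):
    viewer.get_image("top"); s,p,R=st(); print("tcp",((p[:2]-O)@gx*1e3).round(1),((p[:2]-O)@gy*1e3).round(1),p.round(4),np.round(s["contact_force"],1))
s=viewer.get_image("side")[:,:,::-1]
cv2.imwrite("pics/s7.png",cv2.resize(s[90:240,130:330],(800,600),interpolation=cv2.INTER_CUBIC))
cv2.imwrite("pics/w7.png",viewer.get_image("wrist")[:,:,::-1])
E
```

```text
time: 7.27
eef_pos: [0.547, 0.1574, 0.072]
orientation: [0.539, -0.458, 0.457, -0.539]
contact_force: [-0.5, -0.6, -1.6]
width: 0.214
time: 7.68
eef_pos: [0.5479, 0.1576, 0.0715]
orientation: [-0.539, 0.457, -0.458, 0.539]
contact_force: [-6.2, -1.4, 13.3]
width: 0.211
tcp 1.2 56.1 [0.5479 0.1576 0.0715] [-7.  -0.4 12.8]
tcp 1.2 56.1 [0.5479 0.1575 0.0714] [-6.5 -1.3 12.3]
tcp 1.2 56.1 [0.5479 0.1576 0.0715] [-5.6 -0.8 12.3]
```

View pics/s7.png

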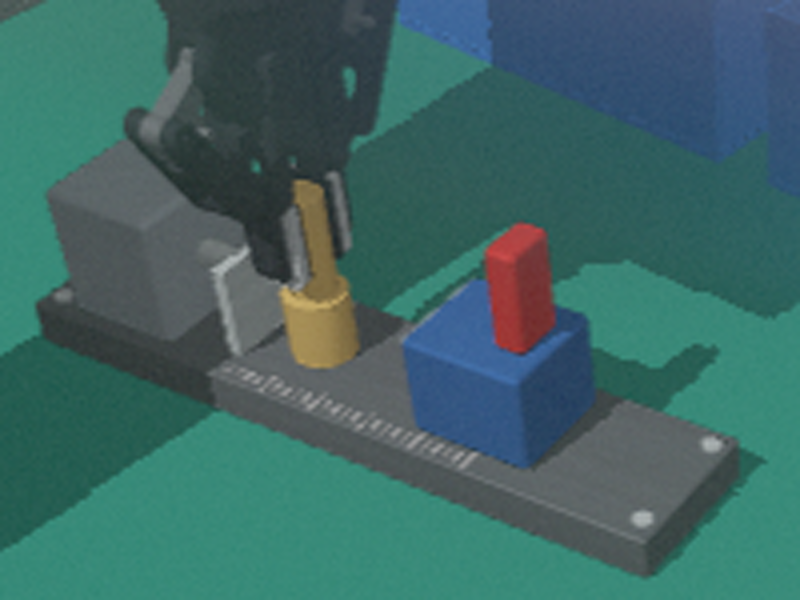

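View pics/w7.png

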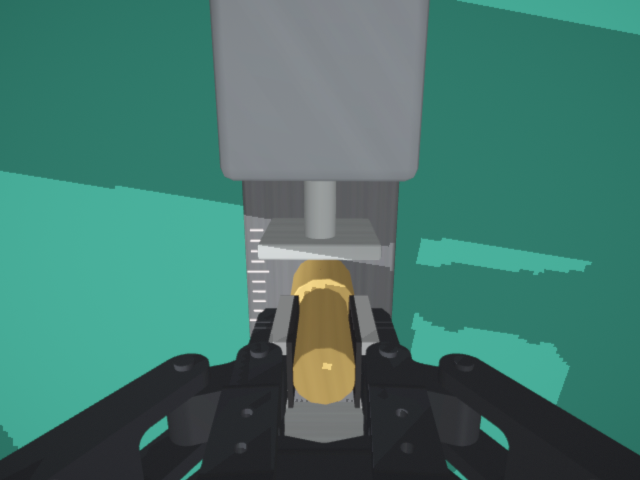

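The force shows the foot on the bed at TCP z=0.0715, as expected. The shaft is at col 322 and the anvil's centre at about 320, so it's centred to under 1 mm. I'll relieve the preload, release and lift.

```bash
python3 -m handwheel '[0.05,0,-0.05,0,0, 0.05,0,0,0,0, 0.25,0,0,0,0, 0.35,0,0,0,0, 0.5,0,0,0,0]'
python3 -m handwheel '[0.5,0,0,0,0, 0.5,0,0,0,0, 0.5,0,-0.2,0,0, 0.5,0,-0.5,0,0, 0.5,0,-0.7,0,0]'
python3 -m handwheel '[0.5,0,-0.7,0,0, 0.5,0,-0.7,0,0, 0.5,0.2,-0.3,0,0, 0.5,0,0,0,0, 0.5,0,0,0,0]'
python3 - <<'E'
from g import *
from workcell import viewer; import cv2
go(G(0,-.054,.18),gy)
s=viewer.get_image("side")[:,:,::-1]
cv2.imwrite("pics/s8.png",cv2.resize(s[90:240,130:330],(800,600),interpolation=cv2.INTER_CUBIC))
cv2.imwrite("pics/w8.png",viewer.get_image("wrist")[:,:,::-1])
E
```

```text
time: 8.35
eef_pos: [0.5478, 0.1574, 0.0716]
orientation: [-0.539, 0.458, -0.458, 0.539]
contact_force: [0.4, 0.6, -0.2]
width: 0.479
time: 8.77
eef_pos: [0.5455, 0.1572, 0.1261]
orientation: [0.54, -0.459, 0.456, -0.538]
contact_force: [0.2, 0.7, 0.6]
width: 0.5
time: 9.18
eef_pos: [0.549, 0.1491, 0.1956]
orientation: [-0.539, 0.458, -0.458, 0.539]
contact_force: [-0.2, 0.8, -1.0]
width: 0.501
t 9.18 tcp [0.549  0.1491 0.1956] F [-0.2  0.8 -1. ] w 0.501 q6 -0.11
tool y [ 0.001 -0.    -1.   ] tool z [0.987 0.161 0.001] d world mm [  15.1 -100.4  -15.6] units now [ 2.537  0.391 -0.032]
turn deg -89.81 units -17.962 shift after turn [-0.024  0.391 -2.537]
turn deg 90.19 units 18.038 shift after turn [0.024 0.391 2.537]
```

View pics/s8.png

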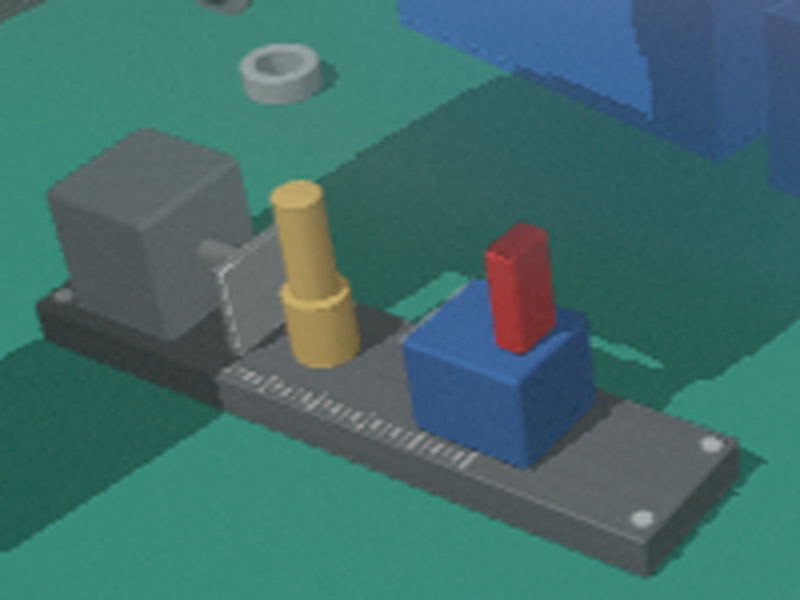

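View pics/w8.png

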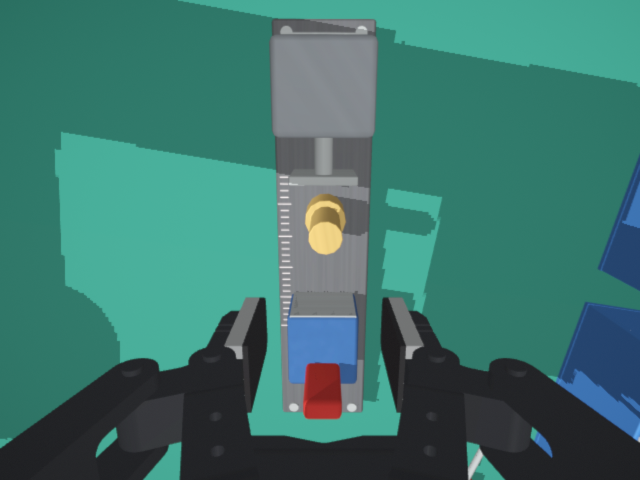

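The shaft stands free and upright, centred in front of the anvil at (325,238). I'll pinch the tab across its 24 mm width in the same orientation, so that releasing it cannot push the jaw along its slide. First I'll locate the tab.

```bash
python3 - <<'E'
from g import *
from h import *
W=cal("wrist")
for n,uv,z in(("tab front top",(323,392),.11),("tab back top",(323,417),.11),("tabL",(304,405),.11),("tabR",(341,405),.11),("jawface top",(323,316),.065),("shaft top",(325,238),.095),("anvil top",(324,184),.063)):
    q=onz(W,uv,z)[:2]-O; print(n,(q@gx*1e3).round(1),(q@gy*1e3).round(1))
go(G(.001,-.054,.094),gx)
E
```

```text
tab front top 1.1 -37.7
tab back top 1.1 -55.6
tabL -10.5 -47.0
tabR 12.1 -46.9
jawface top 0.8 -9.5
shaft top 1.8 54.7
anvil top 1.0 81.2
t 9.28 tcp [0.5476 0.1493 0.1935] F [ 0.2 -0.2 -0.5] w 0.5 q6 -0.11
tool y [-0.003 -0.    -1.   ] tool z [ 0.987  0.162 -0.003] d world mm [  17.5 -100.4  -99.5] units now [2.55  2.487 0.034]
turn deg 0.21 units 0.041 shift after turn [2.549 2.487 0.043]
turn deg -179.79 units -35.959 shift after turn [-2.549  2.487 -0.043]
```

```bash
python3 -m handwheel '[0.6,0.5,0,0,0, 0.6,0.7,0,0.02,0, 0.6,0.7,0.1,0,0, 0.6,0.4,0.3,0,0, 0.6,0.2,0.3,0,0]'
python3 -m handwheel '[0.6,0,0.3,0,0, 0.6,0,0.1,0,0, 0.6,0,0,0,0, 0.6,0,0,0,0, 0.6,0,0,0,0]'
python3 - <<'E'
from g import *
from h import *
from workcell import viewer
go(G(.001,-.052,.094),gx)
cv2.imwrite("pics/w9.png",viewer.get_image("wrist")[:,:,::-1])
s=viewer.get_image("side")[:,:,::-1]
cv2.imwrite("pics/s9.png",cv2.resize(s[90:240,130:330],(800,600),interpolation=cv2.INTER_CUBIC))
E
```

```text
time: 9.7
eef_pos: [0.5653, 0.049, 0.1654]
orientation: [0.539, -0.459, 0.458, -0.538]
contact_force: [-0.1, 0.6, 0.5]
width: 0.596
time: 10.12
eef_pos: [0.566, 0.052, 0.1519]
orientation: [-0.539, 0.457, -0.457, 0.539]
contact_force: [-0.0, 0.0, 1.2]
width: 0.599
t 10.12 tcp [0.566  0.052  0.1519] F [-0.   0.   1.2] w 0.599 q6 -0.28
tool y [ 0.001  0.    -1.   ] tool z [0.987 0.163 0.001] d world mm [ -1.2  -1.2 -57.9] units now [ 0.024  1.447 -0.034]
turn deg 0.31 units 0.062 shift after turn [ 0.024  1.447 -0.034]
turn deg -179.69 units -35.938 shift after turn [-0.024  1.447  0.034]
```

View pics/w9.png

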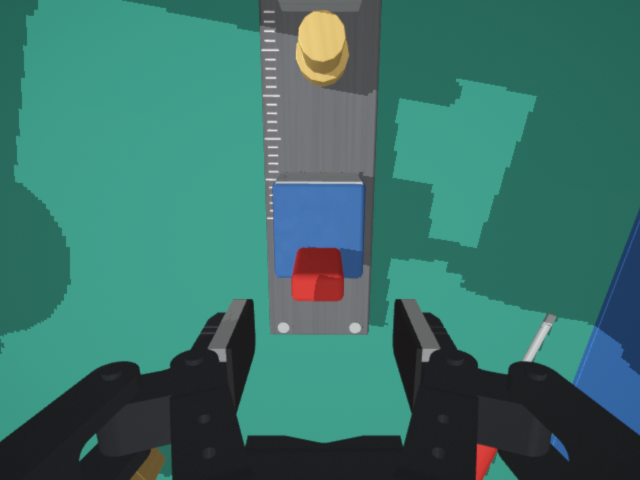

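View pics/s9.png

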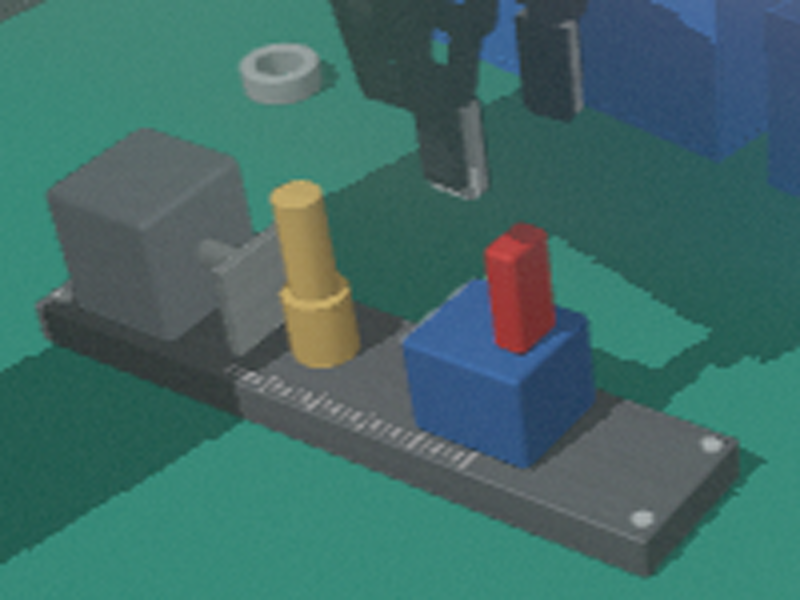

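```bash
python3 - <<'E'
from g import *
from h import *
W=cal("wrist")
for n,uv,z in(("tab front top",(318,277),.11),("tab back top",(318,300),.11),("tabL",(291,290),.11),("tabR",(344,290),.11),("jawface top",(319,182),.065),("shaft top",(322,36),.095)):
    q=onz(W,uv,z)[:2]-O; print(n,(q@gx*1e3).round(1),(q@gy*1e3).round(1))
for i in range(2):
    go(G(-.0005,-.052,.094)); viewer.get_image("top")
E
```

```text
tab front top 1.8 -47.0
tab back top 1.8 -58.2
tabL -10.4 -53.3
tabR 13.6 -53.2
jawface top 1.7 -10.8
shaft top 3.1 53.9
t 10.22 tcp [0.5662 0.0517 0.1523] F [ 0.6  0.  -1.1] w 0.602 q6 -0.28
tool y [ 0.001 -0.    -1.   ] tool z [0.987 0.163 0.001] d world mm [ -2.9  -1.1 -58.3] units now [ 0.015  1.457 -0.078]
t 10.27 tcp [0.5662 0.0515 0.1523] F [-0.4  0.6 -1.1] w 0.599 q6 -0.28
tool y [ 0.001 -0.    -1.   ] tool z [0.987 0.163 0.001] d world mm [ -2.9  -0.9 -58.3] units now [ 0.011  1.457 -0.077]
```

```bash
python3 -m handwheel '[0.6,0.02,0.3,-0.04,0, 0.6,0,0.5,0,0, 0.6,0,0.4,0,0, 0.6,0,0.2,0,0, 0.6,0,0.05,0,0]'
python3 -m handwheel '[0.6,0,0,0,0, 0.4,0,0,0,0, 0.3,0,0,0,0, 0.2,0,0,0,0, 0.2,0,0,0,0]' 60
python3 -m handwheel '[0.15,0,0,0,0, 0.15,0,0,0,0, 0.15,0,0,0,0, 0.15,0,0,0,0, 0.15,0,0,0,0]' 60
python3 - <<'E'
from g import *
from h import *
for i in range(2):
    go(G(0,.020,.094)); cv2.imwrite("pics/w10.png",viewer.get_image("wrist")[:,:,::-1])
E
```

```text
time: 10.73
eef_pos: [0.5627, 0.05, 0.0911]
orientation: [0.54, -0.459, 0.457, -0.538]
contact_force: [0.1, 0.4, 0.1]
width: 0.598
time: 11.15
eef_pos: [0.5636, 0.0496, 0.0948]
orientation: [0.54, -0.458, 0.457, -0.538]
contact_force: [-8.4, -1.7, 7.7]
width: 0.267
time: 11.57
eef_pos: [0.5636, 0.0496, 0.0948]
orientation: [0.54, -0.458, 0.457, -0.538]
contact_force: [-8.2, -2.0, 7.2]
width: 0.265
t 11.57 tcp [0.5636 0.0496 0.0948] F [-8.2 -2.   7.2] w 0.265 q6 -0.28
tool y [-0.002 -0.001 -1.   ] tool z [ 0.987  0.162 -0.002] d world mm [-11.1  72.2  -0.8] units now [-1.826  0.018  0.018]
t 11.62 tcp [0.5636 0.0496 0.0948] F [-7.5 -2.5  7.6] w 0.268 q6 -0.28
tool y [-0.002 -0.001 -1.   ] tool z [ 0.987  0.162 -0.002] d world mm [-11.1  72.2  -0.8] units now [-1.825  0.019  0.018]
```

View pics/w10.png

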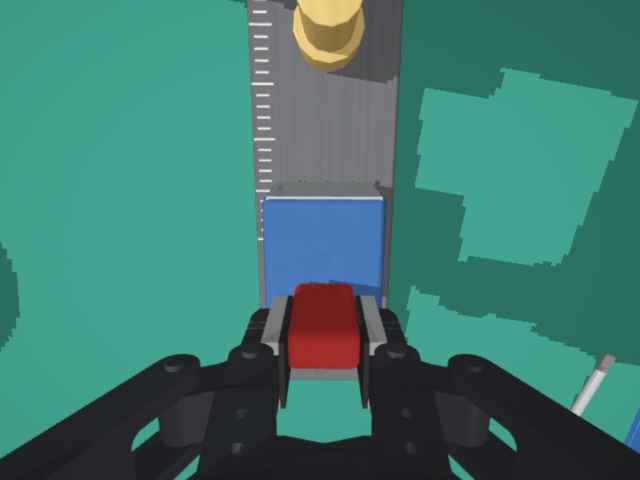

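The tab is pinched squarely between the pads. I'll slide the jaw about 44 mm first and then slow down.

```bash
python3 -m handwheel '[0.15,-0.1,-0.02,-0.02,0, 0.15,-0.2,0,0,0, 0.15,-0.2,0,0,0, 0.15,-0.2,0,0,0, 0.15,-0.2,0,0,0]'
python3 -m handwheel '[0.15,-0.12,0,0,0, 0.15,-0.06,0,0,0, 0.15,-0.05,0,0,0, 0.15,0,0,0,0, 0.15,0,0,0,0]'
python3 - <<'E'
from g import *
from h import *
go(G(0,.020,.094)); cv2.imwrite("pics/w11.png",viewer.get_image("wrist")[:,:,::-1])
s=viewer.get_image("side")[:,:,::-1]
cv2.imwrite("pics/s11.png",cv2.resize(s[90:240,130:330],(800,600),interpolation=cv2.INTER_CUBIC))
E
```

```text
time: 12.08
eef_pos: [0.558, 0.084, 0.0949]
orientation: [0.539, -0.457, 0.459, -0.538]
contact_force: [-0.1, -6.5, -2.9]
width: 0.267
time: 12.5
eef_pos: [0.5565, 0.0936, 0.0949]
orientation: [0.539, -0.457, 0.458, -0.539]
contact_force: [-0.8, -4.5, -0.5]
width: 0.269
t 12.5 tcp [0.5565 0.0936 0.0949] F [-0.8 -4.5 -0.5] w 0.269 q6 -0.2
tool y [ 0.001 -0.001 -1.   ] tool z [0.987 0.162 0.   ] d world mm [-4.  28.2 -0.9] units now [-0.711  0.021  0.015]
```

View pics/w11.png

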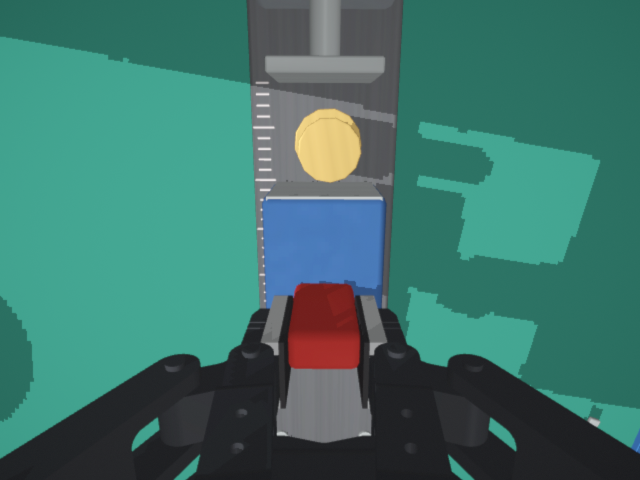

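View pics/s11.png

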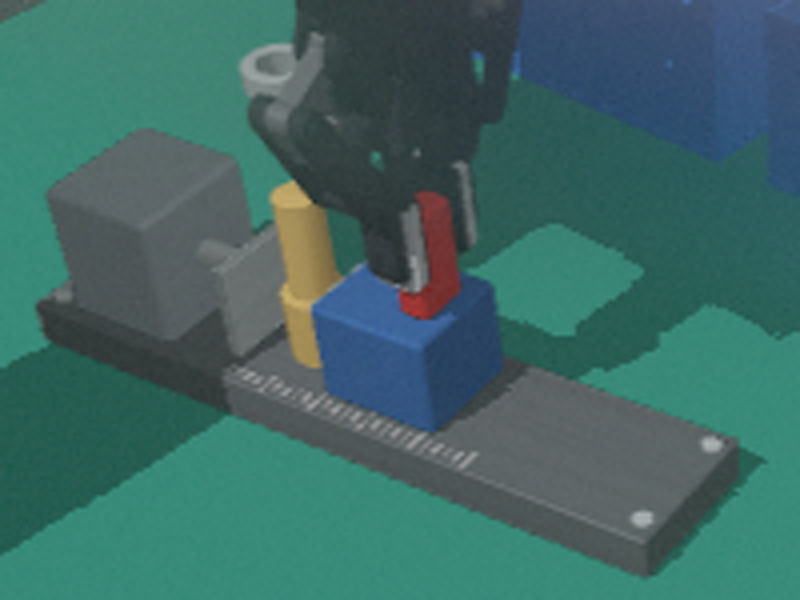

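```bash
python3 - <<'E'
from g import *
from h import *
W=cal("wrist"); o,_=ray(W,(320,240)); print("cam gy",(o[:2]-O)@gy)
for n,uv,z in(("anv57",(325,57),.063),("anv73",(325,73),.063),("anv81 z20",(325,82),.022),("jawface top",(323,198.5),.065),("jawback",(323,198),.065),("shaft top",(328,146),.095)):
    q=onz(W,uv,z)[:2]-O; print(n,(q@gx*1e3).round(1),(q@gy*1e3).round(1))
go(G(0,.020,.094))
E
```

```text
cam gy 0.06326200850188382
anv57 1.3 85.3
anv73 1.4 79.9
anv81 z20 1.5 80.2
jawface top 0.8 33.7
jawback 0.8 33.9
shaft top 2.3 55.6
t 12.6 tcp [0.5565 0.0936 0.0948] F [-0.9 -5.4 -0. ] w 0.27 q6 -0.2
tool y [ 0.001 -0.001 -1.   ] tool z [0.987 0.162 0.   ] d world mm [-4.  28.1 -0.8] units now [-0.711  0.02   0.015]
```

Two measurements agree: 28 mm of slide left (0.71 units) for 10 mm of anvil travel. I'll go slowly.

```bash
python3 -m handwheel '[0.15,-0.05,0,0,0, 0.15,-0.06,0,0,0, 0.15,-0.06,0,0,0, 0.15,-0.06,0,0,0, 0.15,-0.06,0,0,0]'
python3 -m handwheel '[0.15,-0.06,0,0,0, 0.15,-0.06,0,0,0, 0.15,-0.06,0,0,0, 0.15,-0.06,0,0,0, 0.15,-0.05,0,0,0]'
python3 - <<'E'
from g import *
from h import *
go(G(0,.020,.094)); cv2.imwrite("pics/w12.png",viewer.get_image("wrist")[:,:,::-1])
s=viewer.get_image("side")[:,:,::-1]
cv2.imwrite("pics/s12.png",cv2.resize(s[90:240,130:330],(800,600),interpolation=cv2.INTER_CUBIC))
E
```

```text
time: 13.02
eef_pos: [0.5547, 0.1044, 0.0949]
orientation: [0.539, -0.457, 0.459, -0.538]
contact_force: [-0.7, -9.5, 0.5]
width: 0.27
time: 13.43
eef_pos: [0.5529, 0.1156, 0.0949]
orientation: [0.54, -0.457, 0.459, -0.538]
contact_force: [-0.3, -9.7, -0.1]
width: 0.268
t 13.43 tcp [0.5529 0.1156 0.0949] F [-0.3 -9.7 -0.1] w 0.268 q6 -0.16
tool y [ 0.001 -0.003 -1.   ] tool z [0.987 0.162 0.   ] d world mm [-0.5  6.2 -0.9] units now [-0.154  0.021  0.012]
```

View pics/w12.png

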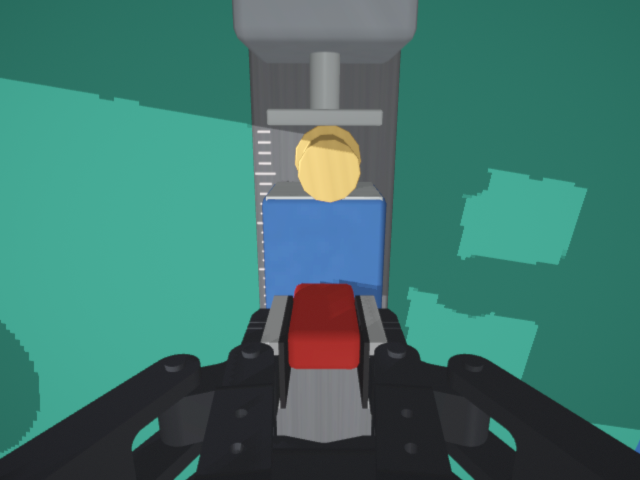

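View pics/s12.png

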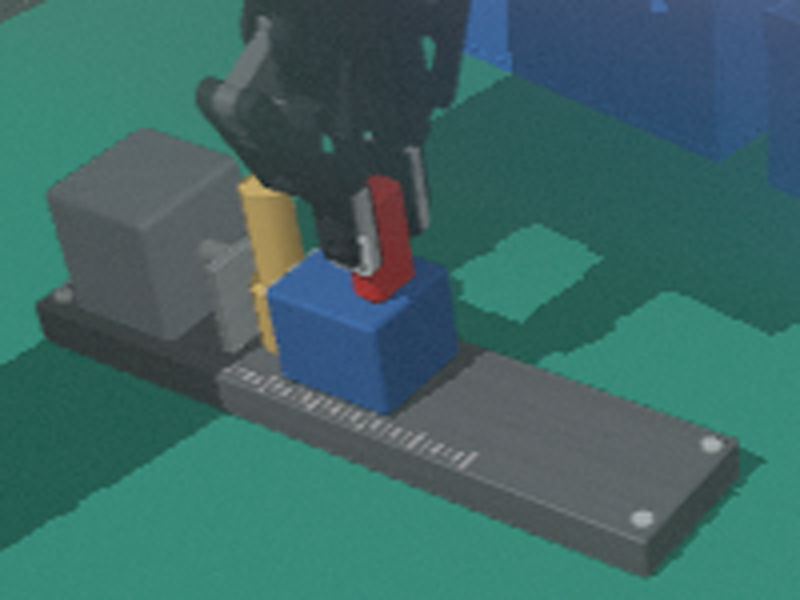

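The anvil has started to move, and the shaft is upright and centred at col 328. About 6 mm to go.

```bash
python3 -m handwheel '[0.15,-0.05,0,0,0, 0.15,-0.05,0,0,0, 0.15,-0.05,0,0,0, 0.15,0,0,0,0, 0.15,0,0,0,0]'
python3 - <<'E'
from g import *
from h import *
go(G(0,.020,.094)); im=viewer.get_image("wrist")[:,:,::-1]; cv2.imwrite("pics/w13.png",im)
t=viewer.get_image("top")[:,:,::-1]
cv2.imwrite("pics/t13.png",cv2.resize(t[165:255,115:315],(800,360),interpolation=cv2.INTER_CUBIC))
W=cal("wrist")
for v in range(95,140,5): 
    q=onz(W,(325,v),.063)[:2]-O; print(v,(q@gy*1e3).round(1),end="; ")
q=onz(W,(325,198.5),.065)[:2]-O; print("jaw",(q@gy*1e3).round(1))
for v in (30,40,45,50):
    q=onz(W,(325,v),.08)[:2]-O; print("head",v,(q@gy*1e3).round(1))
E
```

```text
time: 13.95
eef_pos: [0.552, 0.1216, 0.0948]
orientation: [0.539, -0.457, 0.459, -0.538]
contact_force: [-0.8, -9.1, 0.3]
width: 0.266
t 13.95 tcp [0.552  0.1216 0.0948] F [-0.8 -9.1  0.3] w 0.266 q6 -0.15
tool y [ 0.001 -0.003 -1.   ] tool z [0.987 0.162 0.   ] d world mm [ 0.5  0.2 -0.8] units now [-0.002  0.021  0.012]
95 100.6; 100 98.8; 105 97.1; 110 95.3; 115 93.5; 120 91.7; 125 89.9; 130 88.0; 135 86.2; jaw 62.1
head 30 119.3
head 40 116.4
head 45 114.9
head 50 113.4
```

View pics/w13.png

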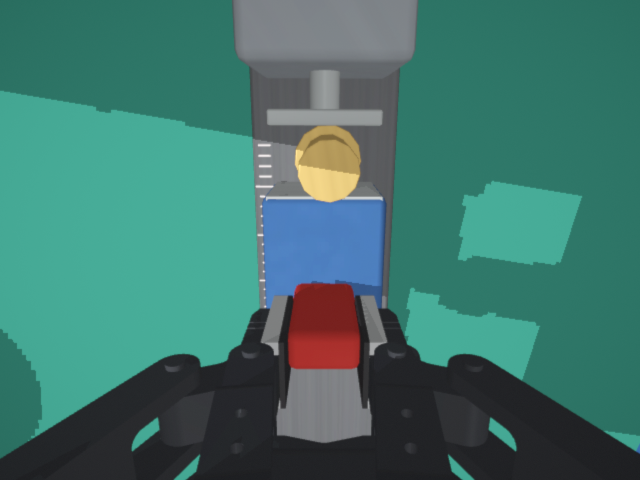

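View pics/t13.png

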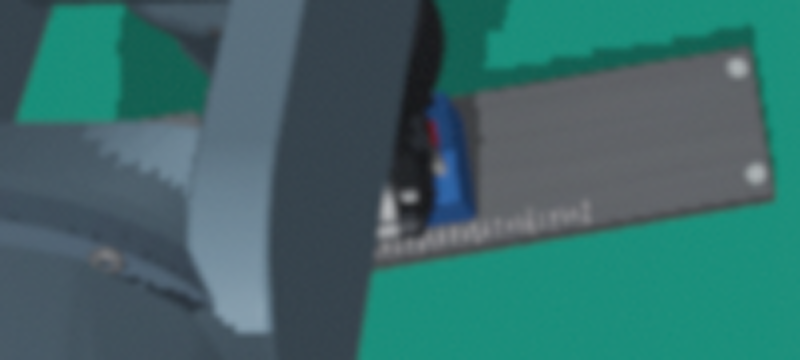

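The anvil's face is at y≈89.9, so it is pushed in about 9.9 mm, and the jaw is at 62.1 as intended. I'll release and retreat straight up.

```bash
python3 -m handwheel '[0.25,0,0,0,0, 0.35,0,0,0,0, 0.5,0,0,0,0, 0.6,0,0,0,0, 0.6,0,0,0,0]'
python3 -m handwheel '[0.6,0,-0.2,0,0, 0.6,0,-0.5,0,0, 0.6,0,-0.7,0,0, 0.6,0,-0.7,0,0, 0.6,0,-0.7,0,0]'
python3 -m handwheel '[0.6,0.3,-0.4,0,0, 0.6,0.4,-0.2,0,0, 0.6,0.2,0,0,0, 0.6,0,0,0,0, 0.6,0,0,0,0]'
python3 - <<'E'
from g import *
from h import *
go(G(0,.020,.094)); im=viewer.get_image("wrist")[:,:,::-1]; cv2.imwrite("pics/w14.png",im)
s=viewer.get_image("side")[:,:,::-1]
cv2.imwrite("pics/s14.png",cv2.resize(s[90:240,130:330],(800,600),interpolation=cv2.INTER_CUBIC))
E
```

```text
time: 14.47
eef_pos: [0.5517, 0.1236, 0.0947]
orientation: [-0.539, 0.458, -0.458, 0.539]
contact_force: [-0.5, 0.1, 0.1]
width: 0.601
time: 14.88
eef_pos: [0.5513, 0.1235, 0.2081]
orientation: [-0.539, 0.458, -0.458, 0.539]
contact_force: [0.6, 0.3, -0.1]
width: 0.599
time: 15.3
eef_pos: [0.5568, 0.0877, 0.2295]
orientation: [0.539, -0.458, 0.458, -0.539]
contact_force: [-0.7, 0.5, -0.2]
width: 0.6
t 15.3 tcp [0.5568 0.0877 0.2295] F [-0.7  0.5 -0.2] w 0.6 q6 -0.22
tool y [-0.001  0.001 -1.   ] tool z [ 0.987  0.161 -0.001] d world mm [  -4.3   34.1 -135.5] units now [-0.855  3.389  0.034]
```

View pics/w14.png

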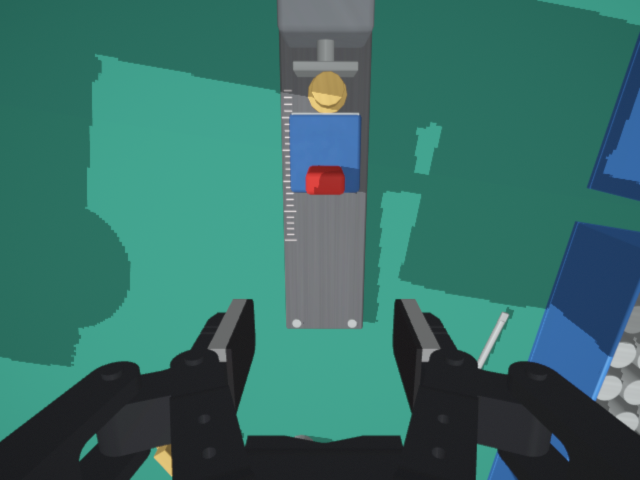

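View pics/s14.png

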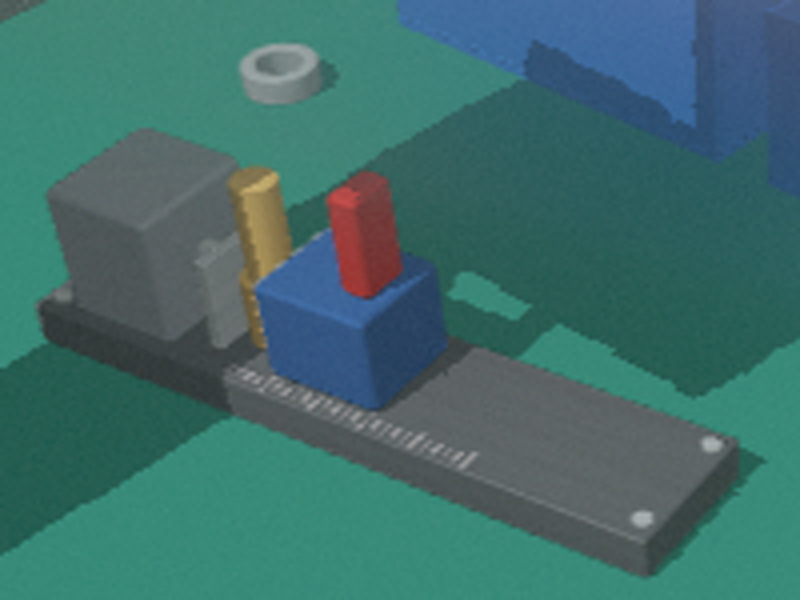

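```bash
python3 - <<'E'
from g import *
from h import *
W=cal("wrist")
for n,uv,z in(("anv face",(325,71),.063),("anv back",(325,62),.063),("jawface top",(325,113.5),.065),("shaft top",(327,95),.095),("head front",(325,30),.08),("anvL",(293,68),.063),("anvR",(358,68),.063),("bedL",(288,300),.02),("bedR",(363,300),.02),("bolts",(324.5,323.5),.02)):
    q=onz(W,uv,z)[:2]-O; print(n,(q@gx*1e3).round(1),(q@gy*1e3).round(1))
im=cv2.imread("pics/w14.png"); print(im[50:125:1,300].tolist()[::3])
cv2.imwrite("pics/w14c.png",cv2.resize(im[10:130,250:400],(750,600),interpolation=cv2.INTER_CUBIC))
E
```

```text
anv face 0.5 89.9
anv back 0.5 95.4
jawface top 0.7 62.8
shaft top 1.8 72.9
head front 0.4 111.4
anvL -20.8 91.6
anvR 22.5 91.8
bedL -31.3 -95.5
bedR 35.6 -95.1
bolts 1.4 -118.4
[[85, 83, 81], [85, 83, 82], [86, 83, 82], [85, 83, 82], [148, 148, 144], [150, 150, 146], [146, 146, 142], [114, 114, 110], [112, 112, 108], [91, 89, 87], [86, 83, 82], [86, 84, 83], [86, 84, 83], [86, 84, 83], [86, 83, 83], [107, 104, 103], [127, 124, 123], [126, 123, 121], [127, 123, 122], [126, 124, 122], [127, 124, 122], [193, 189, 184], [174, 113, 67], [184, 121, 73], [185, 121, 73]]
```

View pics/w14c.png

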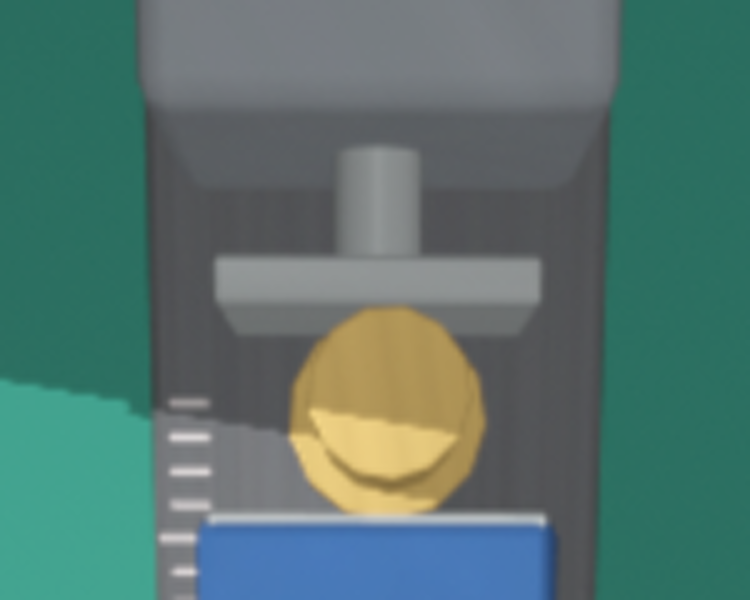

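The jaws hold the upright shaft with nothing touching it. The shaft's centre is about 1 mm from the centre line, and the anvil is in about 10 mm.

```bash
python3 - <<'E'
from workcell import order, sensors
print(sensors.observe()["time"]); print(order.job_done())
E
```

```text
15.4
the job is handed in; nothing more can be done
None
```

The brass shaft is standing upright, wide end down, on the caliper bed with the jaws closed on it, and the job was handed in at 15.4 s. I gripped the shaft by its narrow part and set it on the bed until I felt contact. Then I pinched the red tab, slid the jaw shut, released it and backed the arm away.

**Last checks, from the wrist camera after release:**
- **Shaft:** it stands upright, about 1 mm off the bed's centre line.
- **Anvil:** its face is at y ≈ 90 mm, so it is pushed in about 10 mm of its 20 mm. The jaw face at y ≈ 62.8 mm, with the 28 mm shaft, suggests about 10.8 mm. The two readings differ by just under 1 mm, within the calibration error.
- **Contact:** the gripper is well clear of everything and the measured force was near zero.

**Disagreements along the way:**
- **During the grasp:** the tool was pushed up about 5 mm, probably by the fingertips meeting the shaft's shoulder. The shaft stayed straight in the grip.
- **Pose readings:** they drifted by 2–3 mm just after moves. I relied on settled readings and camera checks instead.
- **White pin:** I did not check the pin at the back of the head. The anvil depth comes from the plate and the jaw only.

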